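Hang up the pan lifter and hold the analyser hood open

TASK

The sample-pan lifter has been left lying on the closed hood of the moisture analyser: hang it by its eye on the hook stand, so that it hangs free. Then lift the hood by its bar handle to 40 degrees open and finish while still holding it there, steady, because it falls shut when let go; a colleague will reach in for the pan. Keep the hood shut until the lifter hangs on the hook, and leave the jar, dishes, tray and vial where they stand.

Things in the scene. Friction and masses are not known exactly. Their poses are not given: they have to be found in the camera images.
- lifter_grip (a point): Centre of the pale wooden handle of the loose sample-pan lifter (handle 85 long, 14 wide, 18 mm high; whole tool 184 mm long, about 90 g), lying flat on the hood's top at the start. x points along the tool towards its steel eye, z up out of its upper side; a flat two-tined steel fork, 62 wide, 4 mm thick, reaches 107.5 mm to -x. Handle faces are parallel to x, so grasp it across y.
- lifter_eye (a point): Centre of the eye of the lifter, 58.5 mm along +x from lifter_grip at the same height: a flat steel ring, 36 mm outside and 24 mm hole diameter, 6 mm thick, hole axis = z.
- lifter: The whole lifter: origin on its underside, 7.5 mm to -x and 9 mm below lifter_grip, same axes.
- hook: Fixed hook stand: steel base plate 120 x 120 x 12 mm, origin at the centre of its underside on the worktop, z up. A 14 mm upright post 25 mm to +x of the origin, 222 mm high; from it a level round arm (8 mm thick, its axis at 210 mm height) reaches 55 mm to -x and there turns straight up into an 8 mm pin.
- hook_pin (a point): The bend of the hook: the foot of the upright pin on the arm's axis, 210 mm above the worktop; the pin rises 44 mm above this point to its rounded tip. Axes as hook: the arm runs from here 55 mm to +x to the post; -x of the pin is free. An eye lowered over the pin with the tool pointing to -x comes to rest on the arm and, released, the tool swings down and hangs from the arm.
- hook_seat (a point): Point near which a hanging eye has its centre: 18 mm to +x of hook_pin and 5 mm lower. Axes as hook.
- analyser: Fixed moisture analyser, 330 (x) x 200 (y) mm, origin at the centre of its underside on the worktop, front with control panel (57 mm high) towards -x. The hood covers the rear part from x = -55 to +155 mm; its flat top is 160 mm above the worktop.
- hood_handle (a point): Middle of the hood's bar handle: a round steel bar 12 mm thick along y, 108 mm free length between two grey brackets, 45 mm clear in front (-x) of the hood's front face (to the bar's axis), 137 mm above the worktop when shut. Axes turn with the hood; when shut they are those of analyser. The bar can be pinched from above (fingers before and behind it) and turns in the grip while the hood swings.
- hood_hinge (a point): Hinge axis of the hood (along y) at its rear lower edge, 92 mm above the worktop; shut, the bar lies 255 mm to -x and 45 mm above it. Axes turn with the hood.
- hood (a joint): Angle of the white hood (210 x 200 x 68 mm) in rad: 0 shut, growing as its front rises (a turn about +y of the analyser), stop at 1.25; 40 degrees is 0.698. About 0.6 kg, lifting the bar takes 2 to 4 N; no stay, it falls shut from any angle.
- jar: Bystander: glass jar 76 mm wide, 115 mm high with dried lavender to about 245 mm; origin under its centre.
- dishes: Bystander: stack of round clear dishes, 93 mm wide, 45 mm high; origin under its centre.
- tray: Bystander: shallow clear germination tray with sprouts, 120 x 170 x 25 mm, in front of the hook stand; origin under its centre.
- vial: Bystander: small amber jar, 40 mm wide, 75 mm high; origin under its centre.
Mind the look-alikes: they are no part of the job. Leave any blue look-alike of the lifter alone. Of the things shaped like the hook, the steel one is meant.

How it is judged (in metres and radians):
On the way:
1. the lifter hangs by its eye on the hook, let go, with the hood still shut (distance between lifter_eye and hook_seat below 0.035 m and contact force between lifter and hook above 0.1 N and contact force between lifter and the arm below 0.05 N and contact force between lifter and the fingers below 0.05 N and value of joint hood below 0.08 rad), for 0.3 s.
At the end, for the whole second after the job is handed in: The lifter hangs by its eye on the hook (eye centre within 35 mm of hook_seat), untouched by the robot and nearly still (under 0.1 m/s); the hood stands still (under 0.05 rad/s) at 0.698 rad (40 degrees) within 0.07 rad (4 degrees), carried by the gripper's fingers (over 1 N) and by nothing loose (distance between lifter_eye and hook_seat below 0.035 m and contact force between lifter and hook above 0.1 N and contact force between lifter and the arm below 0.05 N and contact force between lifter and the fingers below 0.05 N and linear speed of lifter below 0.1 m/s and value of joint hood between 0.628 and 0.768 rad and not (velocity of joint hood above 0.05 rad/s) and not (velocity of joint hood below -0.05 rad/s) and contact force between hood and the fingers above 1 N and contact force between hood and jar below 0.1 N and contact force between hood and dishes below 0.1 N and contact force between hood and tray below 0.1 N and contact force between hood and vial below 0.1 N and contact force between hood and lifter below 0.1 N); the arm keeps its last pose, push and grip.
It fails at once if the hood is lifted (over 0.12 rad) while the lifter is not on the hook (value of joint hood above 0.12 rad and distance between lifter_eye and hook_seat above 0.05 m).
It fails at once if the jar is moved by more than 30 mm (distance of jar from where it was at the start of the episode above 0.03 m).
It fails at once if the dishes is moved by more than 30 mm (distance of dishes from where it was at the start of the episode above 0.03 m).
It fails at once if the tray is moved by more than 30 mm (distance of tray from where it was at the start of the episode above 0.03 m).
It fails at once if the vial is moved by more than 30 mm (distance of vial from where it was at the start of the episode above 0.03 m).
It also fails if it takes over 72 s, if anything falls off the work surface, if the arm or the gripper's body presses on something with over 40 N, if the wrist force passes 120 N, or if a joint passes its speed limit or range.

ROBOT

A 6-joint arm with a two-finger parallel gripper is mounted at the origin on the work surface. World frame = base frame: x ahead of the robot, y to its left, z up, the work surface at z = 0. Lengths are in mm, angles in rad, forces in N, time in s.
With the tool pointing down it reaches from about 350 to 975 mm from the base axis. Payload 7.1 kg.
Tool frame: the origin (TCP) lies on the centre line of the jaws, within the pads' length; the fingertips stand 22 mm ahead of it and the grasp point (between the pads) lies 3 mm ahead of it; z points along the fingers, y is the line along which they close (so a half turn about z gives the same grasp; the last joint's range is limited). The gripper opens to 88 mm and grips with 3 to 60 N. Pads are 20 mm wide; open, the fingers measure 115 mm over their backs; the gripper's body (75 mm by 178 mm) begins 61 mm behind the grasp point.
Start: joints at [-1.173, 0.423, 1.63, -0, 1.089, -0.019], TCP at [253.038, -571.469, 244.675] pointing down, gripper open.
Joint ranges: [-3, 3], [-0.9, 2.11], [0.09, 2.58], [-1.31, 4.45], [0.11, 2.69], [-2.54, 2.54]. Speed limits (rad/s): [2.39, 2.39, 3.01, 3.14, 3.14, 3.14].

INTERFACE

Orientations are given as a rotation vector (axis times angle).
In Python, from workcell import sensors, imaging, close_job gives the robot as it stands. The module is installed in compiled form; this text tells all that it offers.
- The arm moves only by the tool servo_tool, never from a script. Its argument "steps" is a list of rows, each a list of 3 entries, a list of its own where there are three numbers: the shift along the world's x, y, z in m, then the turn, a rotation vector about the world's x, y, z in degrees, then the opening, from -1 (shut) to 1 (fully open). A call has exactly 8 rows; each row shifts and turns the commanded pose from where the row before left it; what a row does not reach is not made up. A row lasts 1/12 s, in which the tool goes at most 41.7 mm and 7.16 degrees, less where a joint would pass 70% of its speed; a pose out of reach is approached as far as the arm can. A call is refused whole if a number of a shift passes 0.0417 or a number of a turn 7.16, either way. A call with a gripper value outside its range is refused whole. The fingers move at their own pace and stop on an object; the grip force is fixed at half the most. Time passes only in rows, so rows that do not move let the fingers close, or fill a call up. It gives the time, the measured TCP pose, the force, the opening and the grip force at its end, in the units of the state.
- sensors.get_obs(): the state, without advancing time (a new reading comes with each control period).
- imaging.get_image(name): name is "side" or "top" or "wrist"; returns a dict with "color" (400x640x3 uint8, blue, green, red), "range_z" (400x640 float32, mm along the optical axis (not along the pixel's ray), 0 where there is no reading), "vertical_fov" (degrees; the focal length in pixels is half the picture's height over the tangent of half this angle, whatever the lens; pixels are square), "cx", "cy" (the principal point, pixels), "k1" (the pictures are not rectified: a ray, as slopes to the right and down, at radius r is drawn at 1 + k1 r^2 times it, then the intrinsics apply), "rvec" (rotation vector, rad) and "tvec" (3), from world to camera coordinates, as OpenCV has them; the wrist camera has in their place "tool_from_camera" (4x4, takes a point from camera to tool coordinates, whose origin is the TCP and whose axes are the flange's). Camera axes: x right, y down, z forward; pixel columns grow to the right and rows downward; lengths in mm; the calibration is good to about 2 mm. A picture is of the moment at which its call begins: read the wrist's pose just before it.
- close_job(): hands the job in; it is judged then, once.
The state is a dict: "t": time; "qpos": joint angles; "qvel": joint speeds; "joint_torque": joint torques, N m; "ee_pos": TCP position; "orientation": TCP orientation; "ft_force": force on the tool from outside, world axes, zero at the start; "moment": the same for the moment, N m; "width": finger opening in mm; "grasp_force": force on a finger pad.
Only numpy, scipy, OpenCV 4.12 (cv2) and the standard library are available. Lean on these libraries where they do the work, as an engineer would, in place of code of your own. Each camera call takes 0.05 s, during which the arm holds its last target. There are 200 camera calls.

## Working session

There is one attempt and no reset: what is moved stays moved. The work goes in short steps, Python scripts to look and compute and a tool call to move; the robot and the scene stay as the last step left them, time stands still between calls to the robot, and variables do not carry over. Pictures are saved under pics/ and viewed, at most 10 in all, crops included, and the job is handed in when it is done.

Besides the shell and the picture viewer there is one more tool, called after "Call:" as name([rows], argument=value, ...), one row to a line, values as JSON. servo_tool: Moves the arm, as the interface text tells. Its arguments: {"type":"object","properties":{"steps":{"type":"array"}},"required":["steps"]}

```bash
mkdir -p pics
cat > h.py <<'E'
import numpy as np, cv2
from workcell import sensors, imaging
from scipy.spatial.transform import Rotation as R
def cloud(im):
    d=im["range_z"]; h,w=d.shape; f=h/2/np.tan(np.radians(im["vertical_fov"])/2)
    K=np.array([[f,0,im["cx"]],[0,f,im["cy"]],[0,0,1.]])
    v,u=np.mgrid[:h,:w]; p=np.stack([u,v],-1).reshape(-1,1,2).astype(float)
    # undistort uses same r(1+k1 r^2) model
    n=cv2.undistortPointsIter(p,K,np.array([im["k1"],0,0,0.]),None,None,(3,50,1e-9)).reshape(h,w,2)
    c=np.dstack([n,np.ones((h,w))])*d[...,None]
    if "rvec" in im:
        Rm=cv2.Rodrigues(np.array(im["rvec"],float))[0]; P=(c-np.array(im["tvec"],float).ravel())@Rm
    else:
        T=np.array(im["tool_from_camera"]); o=im["obs"]
        P=(c@T[:3,:3].T+T[:3,3])@R.from_rotvec(o["orientation"]).as_matrix().T+np.array(o["ee_pos"])
    P[d<=0]=np.nan
    return P
def grab(n):
    o=sensors.get_obs(); im=imaging.get_image(n); im["obs"]=o; im["P"]=cloud(im); return im
E
python3 - <<'E'
from h import *
import pickle
for n in("top","side"):
    im=grab(n); pickle.dump(im,open(n+".pkl","wb")); cv2.imwrite(f"pics/{n}0.png",im["color"])
print(sensors.get_obs())
E
```

```text
{'t': 0.1, 'qpos': array([-1.17302252e+00,  4.23771089e-01,  1.63058576e+00, -2.80630778e-05,
        1.08859917e+00, -1.89897169e-02]), 'qvel': array([-0.00055346, -0.00080697, -0.002383  ,  0.00028461,  0.00011407,
        0.00026137]), 'joint_torque': array([-9.28606605e-04, -5.45616674e+01, -2.74323642e+01,  6.44809823e-02,
        1.86746480e-02, -5.41911561e-05]), 'ee_pos': array([ 252.84648987, -571.06789035,  243.98617571]), 'orientation': array([-3.07232078e+00, -6.49667055e-01,  4.41331871e-04]), 'ft_force': array([ 0.30558255, -0.56153769,  0.13972117]), 'moment': array([-0.02541772,  0.01414283,  0.01660219]), 'grasp_force': 0.0, 'width': 87.57157215830263}
```

View pics/top0.png

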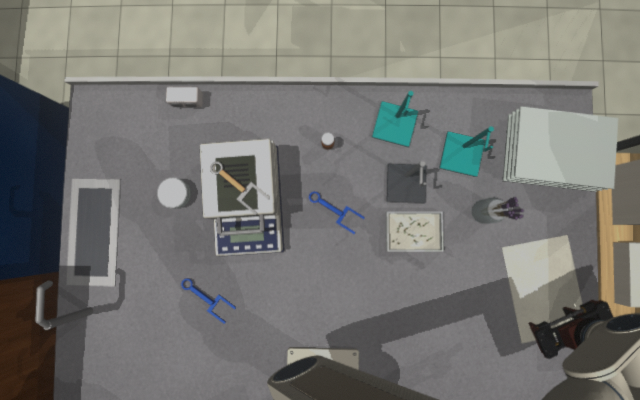

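View pics/side0.png

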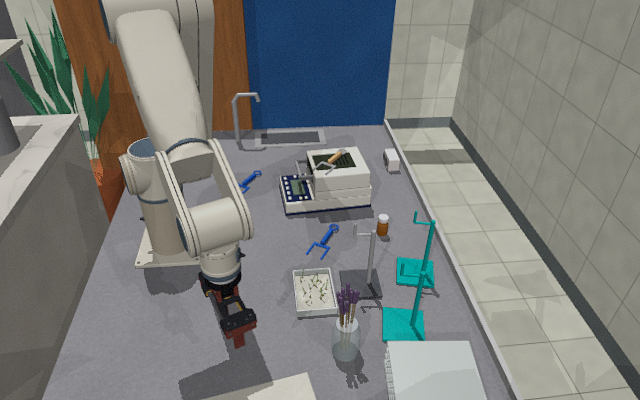

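Top view: the candidate lifters are the wooden-handled one on the hood (handle ~(233,180), eye (216,167)) and blue ones at (337,210) and (208,298). Only the wooden one fits. The candidate stands are grey steel at (407,183) and teal at (396,122) and (463,153). Steel is meant. I'll confirm both in a crop and measure.

Run:
```python
from h import *
import pickle
t=pickle.load(open("top.pkl","rb"));s=pickle.load(open("side.pkl","rb"))
c=t["color"]
a=cv2.resize(c[130:265,190:290],None,fx=4,fy=4,interpolation=2);b=cv2.resize(c[130:265,350:450],None,fx=4,fy=4,interpolation=2)
cv2.imwrite("pics/crop.png",np.hstack([a,b]))
P=t["P"];S=s["P"]
def st(n,m,P):
    q=P[m];print(n,m.sum(),"med",np.nanmedian(q,0).round(1),"min",np.nanmin(q,0).round(1),"max",np.nanmax(q,0).round(1))
def box(P,u0,u1,v0,v1,z0,z1):
    m=np.zeros(P.shape[:2],bool);m[v0:v1,u0:u1]=1;return m&(P[...,2]>z0)&(P[...,2]<z1)
for zz in((150,166),(40,70),(167,190)):st("an%s"%(zz,),box(P,190,290,130,265,*zz),P)
m=box(P,190,290,130,265,150,166);q=P[m][:,:2].astype(np.float32);print("hoodrect",cv2.minAreaRect(q))
m=box(P,190,290,215,262,25,75);print("base rect",cv2.minAreaRect(P[m][:,:2].astype(np.float32)))
m=box(P,205,275,225,245,110,150);st("bar",m,P);
if m.sum()>3:print(cv2.minAreaRect(P[m][:,:2].astype(np.float32)))
hsv=cv2.cvtColor(c,cv2.COLOR_BGR2HSV)
m=box(P,205,270,155,220,165,200)&(hsv[...,0]>8)&(hsv[...,0]<22)&(hsv[...,1]>80);st("wood",m,P);print(cv2.minAreaRect(P[m][:,:2].astype(np.float32)))
m=box(P,205,270,155,220,162,200);st("tool",m,P);print(cv2.minAreaRect(P[m][:,:2].astype(np.float32)))
st("base",m:=box(P,380,440,155,210,7,20),P);print(cv2.minAreaRect(P[m][:,:2].astype(np.float32)))
for z0,z1 in((195,218),(218,262)):
  st("hook%d"%z0,box(P,380,445,150,205,z0,z1),P)
  st("shook%d"%z0,box(S,345,385,215,300,z0,z1),S)
m=box(S,345,385,215,300,200,260);
for x in S[m][::6]:print(x.round(0),end=" ")
for n,b in dict(tray=(380,450,205,255,8,60),jar=(470,530,195,225,30,300),vial=(318,338,130,152,40,90),dishes=(155,192,175,210,20,60)).items():st(n,box(P,*b),P)
```

```text
an(150, 166) 5107 med [606.7 239.6 160.4] min [475.4 136.7 150.1] max [720.  349.8 166. ]
an(40, 70) 2177 med [444.4 219.5  56.9] min [389.1 126.6  40. ] max [723.5 332.4  69.9]
an(167, 190) 250 med [608.4 261.8 175.8] min [522.  175.1 167. ] max [702.8 314.8 184.2]
hoodrect ((597.5565185546875, 243.0152130126953), (234.9833984375, 201.39169311523438), 5.203528881072998)
base rect ((449.68231201171875, 230.49508666992188), (111.01931762695312, 202.64596557617188), 4.977410316467285)
bar 256 med [460.8 233.4 142.3] min [450.6 165.4 129.6] max [480.8 296.9 149.8]
((465.5802917480469, 231.0373992919922), (27.979982376098633, 131.3813018798828), 1.054939866065979)
wood 159 med [598.5 251.6 177.7] min [570.7 217.  166.3] max [627.6 285.8 184.2]
((598.7976684570312, 252.29000854492188), (82.81309509277344, 14.366744995117188), 51.47639846801758)
tool 1385 med [591.5 239.2 163.5] min [499.5 149.9 162. ] max [673.3 332.5 184.2]
((588.671142578125, 240.0064239501953), (172.41993713378906, 178.65577697753906), 2.2240893840789795)
base 1280 med [ 613.4 -245.6   12.3] min [ 543.8 -355.5    7. ] 
[... 1056 characters left out ...]
57. -482.  232.] [ 538. -490.  238.] [ 556. -487.  233.] [ 539. -473.  216.] [ 553. -490.  233.] [ 537. -470.  210.] [ 548. -489.  230.] [ 532. -469.  206.] [ 543. -490.  228.] [ 558. -490.  226.] [ 540. -493.  227.] [ 556. -489.  222.] [ 543. -491.  221.] [ 559. -490.  218.] [ 548. -492.  219.] [ 539. -491.  214.] [ 554. -490.  212.] [ 546. -491.  210.] tray 1412 med [ 471.3 -276.7   11. ] min [ 409.8 -366.9    8. ] max [ 531.1 -179.2   44.6]
jar 904 med [ 533.  -477.2  115.1] min [ 501.2 -519.3   30.6] max [ 571.8 -451.5  240.2]
vial 153 med [737.4  -8.1  74.3] min [722.5 -26.6  40.8] max [758.7   9.8  81.4]
dishes 749 med [574.6 464.4  44.4] min [529.4 421.3  21.4] max [621.7 512.2  53.3]
```

View pics/crop.png

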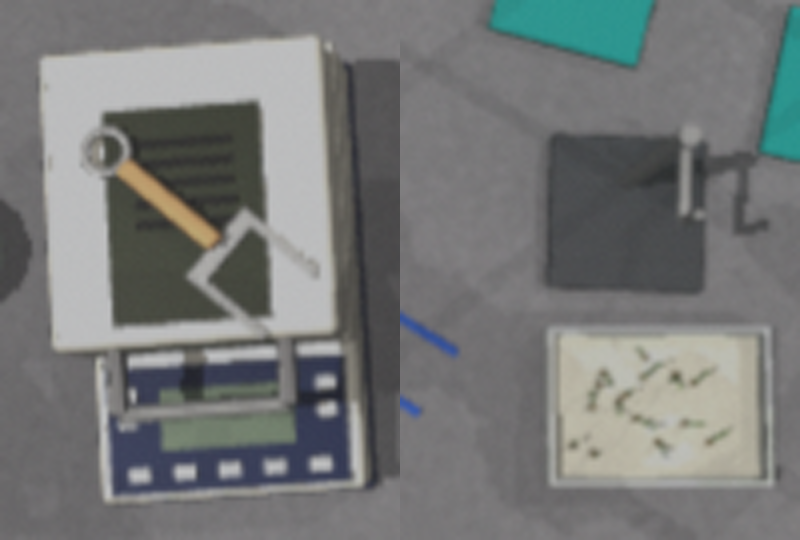

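The crop confirms the wooden lifter (eye up-left, at +x+y of the handle) and the steel hook, with its pin at crop (698,214) and post at (690,135), so the arm runs along world +x. The measured heights (160 hood, 178 handle top, 254 pin tip) match the description. Moving above the handle.

Call:
servo_tool([
  [[0.0144,0.0343,0.008],[0,0,1.15],1],
  [[0.0144,0.0343,0.008],[0,0,1.15],1],
  [[0.0144,0.0343,0.008],[0,0,1.15],1],
  [[0.0144,0.0343,0.008],[0,0,1.15],1],
  [[0.0144,0.0343,0.008],[0,0,1.15],1],
  [[0.0144,0.0343,0.008],[0,0,1.15],1],
  [[0.0144,0.0343,0.008],[0,0,1.15],1],
  [[0.0144,0.0343,0.008],[0,0,1.15],1],
])

```text
t: 0.77
ee_pos: [368.4, -295.2, 308.9]
orientation: [-3.011, -0.895, 0.0]
ft_force: [0.8, 0.3, -0.3]
width: 87.6
grasp_force: 0.0
```

Call:
servo_tool([
  [[0.0144,0.0343,0],[0,0,1.15],1],
  [[0.0144,0.0343,0],[0,0,1.15],1],
  [[0.0144,0.0343,0],[0,0,1.15],1],
  [[0.0144,0.0343,0],[0,0,1.15],1],
  [[0.0144,0.0343,0],[0,0,1.15],1],
  [[0.0144,0.0343,0],[0,0,1.15],1],
  [[0.0144,0.0343,0],[0,0,1.15],1],
  [[0.0144,0.0343,0],[0,0,1.15],1],
])

```text
t: 1.43
ee_pos: [483.5, -20.8, 308.5]
orientation: [-2.929, -1.135, 0.0]
ft_force: [0.5, -0.6, -0.2]
width: 87.9
grasp_force: 0.0
```

Call:
servo_tool([
  [[0.0144,0.0343,0],[0,0,1.15],1],
  [[0.0144,0.0343,0],[0,0,1.15],1],
  [[0.0144,0.0343,0],[0,0,1.15],1],
  [[0.0144,0.0343,0],[0,0,1.15],1],
  [[0.0144,0.0343,0],[0,0,1.15],1],
  [[0.0144,0.0343,0],[0,0,1.15],1],
  [[0.0144,0.0343,0],[0,0,1.15],1],
  [[0,0,0],[0,0,0],1],
])

```text
t: 2.1
ee_pos: [585.8, 222.8, 308.0]
orientation: [-2.839, -1.342, -0.003]
ft_force: [-0.5, -0.2, 0.0]
width: 88.0
grasp_force: 0.0
```

```bash
cat > wl.py <<'E'
from h import *
import sys
im=grab("wrist");P=im["P"];c=im["color"];o=im["obs"];cv2.imwrite("pics/%s.png"%sys.argv[1],c)
hsv=cv2.cvtColor(c,cv2.COLOR_BGR2HSV)
m=(P[...,2]>166)&(P[...,2]<200)&(hsv[...,0]>8)&(hsv[...,0]<22)&(hsv[...,1]>80)
print(m.sum(),np.nanmedian(P[m],0).round(1),cv2.minAreaRect(P[m][:,:2].astype(np.float32)))
m=(P[...,2]>155)&(P[...,2]<165);print("hood z",np.median(P[m][:,2]))
y=R.from_rotvec(o["orientation"]).as_matrix()[:,1];print(o["ee_pos"],"y yaw",np.degrees(np.arctan2(y[1],y[0])))
E
python3 wl.py w1
```

```text
1729 [601.2 257.6 177.2] ((598.5236206054688, 254.4458465576172), (83.95027923583984, 14.07982063293457), 51.49298095703125)
hood z 160.03738958836624
[585.84983468 222.76690237 308.04366419] y yaw -39.40827657252717
```

View pics/w1.png

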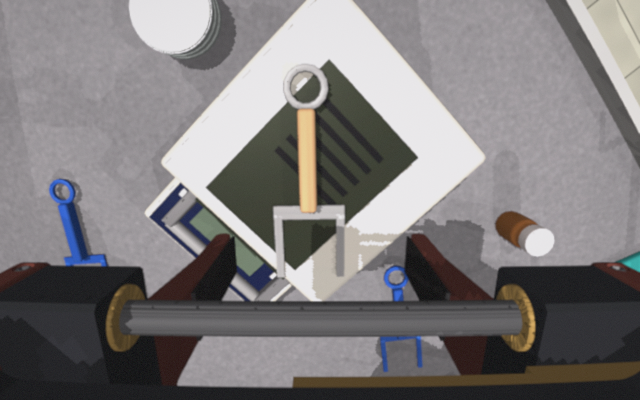

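The wrist view shows the handle at (307,160), eye at (305,87), the flat hood around it and clear room for the fingers. Aligning and descending to TCP z≈185.

Call:
servo_tool([
  [[0.0064,0.0157,0],[0,0,0.9],1],
  [[0.0064,0.0157,-0.02],[0,0,0],1],
  [[0,0,-0.025],[0,0,0],1],
  [[0,0,-0.025],[0,0,0],1],
  [[0,0,-0.025],[0,0,0],1],
  [[0,0,-0.015],[0,0,0],1],
  [[0,0,-0.0065],[0,0,0],1],
  [[0,0,0],[0,0,0],1],
])

```text
t: 2.82
ee_pos: [595.8, 247.5, 190.4]
orientation: [-2.833, -1.357, 0.006]
ft_force: [0.0, 0.4, -0.2]
width: 87.7
grasp_force: 0.0
```

Call:
servo_tool([
  [[0,0,0],[0,0,0],1],
  [[0,0,0],[0,0,0],1],
  [[0,0,0],[0,0,0],1],
  [[0,0,0],[0,0,0],1],
  [[0,0,0],[0,0,0],1],
  [[0,0,0],[0,0,0],1],
  [[0,0,0],[0,0,0],1],
  [[0,0,0],[0,0,0],1],
])

```text
t: 3.48
ee_pos: [597.0, 248.9, 192.3]
orientation: [-2.833, -1.358, -0.0]
ft_force: [0.3, -0.3, -0.2]
width: 88.0
grasp_force: 0.0
```

Call:
servo_tool([
  [[0.0015,0.005,-0.004],[0,0,0],1],
  [[0,0,-0.0035],[0,0,0],1],
  [[0,0,0],[0,0,0],1],
  [[0,0,0],[0,0,0],-1],
  [[0,0,0],[0,0,0],-1],
  [[0,0,0],[0,0,0],-1],
  [[0,0,0],[0,0,0],-1],
  [[0,0,0],[0,0,0],-1],
])

```text
t: 4.15
ee_pos: [598.6, 253.8, 184.8]
orientation: [2.833, 1.358, 0.0]
ft_force: [0.2, -0.3, -0.4]
width: 57.8
grasp_force: 0.0
```

Call:
servo_tool([
  [[0,0,0],[0,0,0],-1],
  [[0,0,0],[0,0,0],-1],
  [[0,0,0],[0,0,0],-1],
  [[0,0,0],[0,0,0],-1],
  [[0,0,0],[0,0,0],-1],
  [[0,0,0],[0,0,0],-1],
  [[0,0,0],[0,0,0],-1],
  [[0,0,0],[0,0,0],-1],
])

```text
t: 4.82
ee_pos: [598.5, 253.9, 184.7]
orientation: [-2.833, -1.358, 0.0]
ft_force: [-1.0, 0.4, -0.5]
width: 13.8
grasp_force: 30.0
```

Call:
servo_tool([
  [[0,0,0.005],[0,0,0],-1],
  [[0,0,0.01],[0,0,0],-1],
  [[0,0,0.02],[0,0,0],-1],
  [[0,0,0.025],[0,0,0],-1],
  [[0,0,0.025],[0,0,0],-1],
  [[0,0,0.02],[0,0,0],-1],
  [[0,0,0.015],[0,0,0],-1],
  [[0,0,0],[0,0,0],-1],
])

```text
t: 5.48
ee_pos: [600.2, 254.5, 309.6]
orientation: [2.832, 1.358, 0.011]
ft_force: [0.5, 0.2, -0.1]
width: 13.7
grasp_force: 30.0
```

Call:
servo_tool([
  [[-0.002,-0.015,0],[0,0,-1.5],-1],
  [[-0.004,-0.03,0],[0,0,-3],-1],
  [[-0.004,-0.03,0],[0,0,-3],-1],
  [[-0.005,-0.03,0],[0,0,-3],-1],
  [[-0.005,-0.03,0],[0,0,-3],-1],
  [[-0.005,-0.03,0],[0,0,-3],-1],
  [[-0.005,-0.03,0],[0,0,-3],-1],
  [[-0.005,-0.03,0],[0,0,-3],-1],
])

```text
t: 6.15
ee_pos: [561.9, 26.8, 303.3]
orientation: [-3.045, -0.774, 0.004]
ft_force: [0.6, -1.1, -1.1]
width: 13.4
grasp_force: 30.0
```

Call:
servo_tool([
  [[-0.005,-0.03,0],[0,0,-3],-1],
  [[-0.005,-0.03,0],[0,0,-3],-1],
  [[-0.005,-0.03,0],[0,0,-3],-1],
  [[-0.005,-0.03,0],[0,0,-3],-1],
  [[-0.005,-0.03,0],[0,0,-3],-1],
  [[-0.005,-0.03,0],[0,0,-3],-1],
  [[-0.005,-0.03,0],[0,0,-3],-1],
  [[-0.005,-0.02,0],[0,0,-3],-1],
])

```text
t: 6.82
ee_pos: [521.7, -203.8, 303.4]
orientation: [-3.139, -0.122, 0.003]
ft_force: [-0.2, 1.0, -0.6]
width: 13.8
grasp_force: 30.0
```

Call:
servo_tool([
  [[0,-0.01,0],[0,0,-2],-1],
  [[0,-0.01,0],[0,0,-1.5],-1],
  [[0,0,0],[0,0,-1.5],-1],
  [[0,0,0],[0,0,0],-1],
  [[0,0,0],[0,0,0],-1],
  [[0,0,0],[0,0,0],-1],
  [[0,0,0],[0,0,0],-1],
  [[0,0,0],[0,0,0],-1],
])

```text
t: 7.48
ee_pos: [523.7, -220.6, 304.6]
orientation: [-3.142, 0.006, 0.0]
ft_force: [0.5, 0.2, -1.2]
width: 13.8
grasp_force: 30.0
```

Run:
```python
from h import *
im=grab("wrist");P=im["P"];o=im["obs"];cv2.imwrite("pics/w2.png",im["color"]);print(o["ee_pos"])
np.save("w2.npy",P)
s=grab("side");S=s["P"];np.save("s2.npy",S);cv2.imwrite("pics/s2.png",s["color"])
e=o["ee_pos"]
def st(n,q):print(n,len(q),np.median(q,0).round(1) if len(q) else "",q.min(0).round(1) if len(q) else "",q.max(0).round(1) if len(q) else "")
for n,Q in(("w",P),("s",S)):
    Q=Q.reshape(-1,3);Q=Q[~np.isnan(Q[:,0])]
    b=lambda x0,x1,y0,y1,z0,z1:Q[(Q[:,0]>x0)&(Q[:,0]<x1)&(Q[:,1]>y0)&(Q[:,1]<y1)&(Q[:,2]>z0)&(Q[:,2]<z1)]
    st(n+"pin",b(575,600,-265,-238,225,262));st(n+"tip",b(575,600,-265,-238,248,262));st(n+"arm",b(600,630,-265,-238,205,220));st(n+"post",b(633,660,-270,-235,180,226))
    st(n+"eye",b(e[0]+38,e[0]+90,e[1]-25,e[1]+25,275,305));
    q=b(400,700,-400,-100,8,15); st(n+"base",q)
    q=b(600,615,-265,-238,205,220);st(n+"armA",q);q=b(615,632,-265,-238,205,220);st(n+"armB",q)
```

```text
[ 523.65850563 -220.63289127  304.64963757]
wpin 206 [ 589.7 -248.5  251.8] [ 585.3 -253.5  225.2] [ 593.  -246.1  255. ]
wtip 154 [ 589.3 -249.3  252.4] [ 585.3 -253.5  248.9] [ 593.  -246.1  255. ]
warm 583 [ 615.6 -250.   212.9] [ 600.5 -254.5  208.3] [ 630.  -246.1  215.1]
wpost 750 [ 642.1 -249.8  220.9] [ 633.  -258.4  180. ] [ 651.8 -244.   224.3]
weye 3143 [ 580.6 -221.4  291.4] [ 561.7 -239.1  284.5] [ 600.5 -203.3  299. ]
wbase 10289 [ 620.6 -266.1   11.2] [ 413.7 -399.9    8. ] [ 700.  -190.3   15. ]
warmA 283 [ 607.7 -249.8  212.9] [ 600.5 -254.2  208.9] [ 615.  -246.1  215.1]
warmB 341 [ 623.6 -250.2  212.8] [ 615.  -255.   208.3] [ 632.  -246.5  214.9]
spin 25 [ 589.1 -251.9  242.9] [ 585.2 -254.1  225.6] [ 593.2 -246.9  256.6]
stip 9 [ 588.9 -251.9  254.2] [ 585.2 -254.1  249.5] [ 591.7 -248.5  256.6]
sarm 31 [ 614.1 -251.8  214.1] [ 600.1 -254.3  209.5] [ 628.8 -245.2  218.4]
spost 68 [ 642.3 -253.8  209.3] [ 634.7 -259.3  182.3] [ 650.2 -243.6  225. ]
seye 74 [ 579.7 -224.7  292.9] [ 561.8 -238.6  284.8] [ 599.9 -201.   302.3]
sbase 1772 [ 511.1 -265.5   11.4] [ 400.  -399.7    8. ] [ 700.  -102.9   15. ]
sarmA 17 [ 608.3 -250.4  213.8] [ 600.1 -254.3  211.7] [ 614.9 -245.2  217.7]
sarmB 17 [ 623.4 -252.1  214.7] [ 617.  -254.1  207.1] [ 631.5 -248.9  218.4]
```

View pics/w2.png

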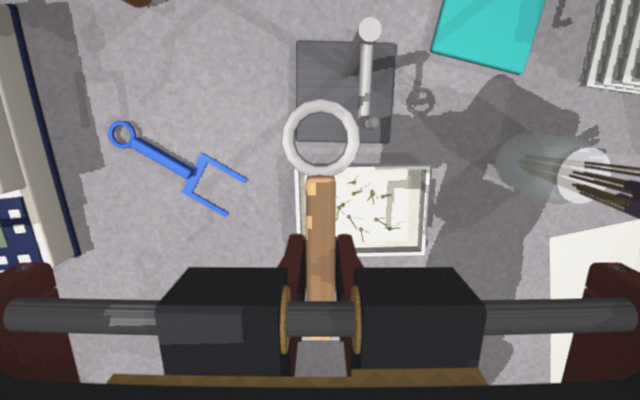

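The wrist view shows the held lifter level, with its eye at (320,138) and the hook pin at (371,123). Measured, the eye is at (581,-221,289) and the pin at (589,-250). I'll shift, then lower.

Call:
servo_tool([
  [[0.002,-0.007,0],[0,0,0],-1],
  [[0.002,-0.007,0],[0,0,0],-1],
  [[0.002,-0.007,0],[0,0,0],-1],
  [[0.002,-0.008,0],[0,0,0],-1],
  [[0,0,0],[0,0,0],-1],
  [[0,0,0],[0,0,0],-1],
  [[0,0,0],[0,0,0],-1],
  [[0,0,0],[0,0,0],-1],
])

```text
t: 8.25
ee_pos: [531.4, -250.0, 304.6]
orientation: [-3.141, 0.007, 0.0]
ft_force: [-0.2, 0.6, -0.4]
width: 13.6
grasp_force: 30.0
```

```bash
cat > eye.py <<'E'
from h import *
im=grab("wrist");P=im["P"];o=im["obs"];e=o["ee_pos"];print(e)
Q=P.reshape(-1,3);Q=Q[~np.isnan(Q[:,0])]
b=lambda x0,x1,y0,y1,z0,z1:Q[(Q[:,0]>x0)&(Q[:,0]<x1)&(Q[:,1]>y0)&(Q[:,1]<y1)&(Q[:,2]>z0)&(Q[:,2]<z1)]
z=e[2]-16
q=b(e[0]+38,e[0]+90,e[1]-25,e[1]+25,z-3,z+6);print("eye",(q.min(0)+q.max(0))/2)
q=b(575,605,-270,-235,248,258) if z>262 else np.zeros((0,3))
if len(q):print("pin",(q.min(0)+q.max(0))/2)
E
python3 eye.py
```

```text
[ 531.39204015 -250.04841659  304.5853844 ]
eye [ 589.47098952 -250.71935268  290.24980236]
pin [ 589.77626379 -250.20079176  251.32196951]
```

Aligned within 1 mm. Lowering.

Call:
servo_tool([
  [[0,0,-0.008],[0,0,0],-1],
  [[0,0,-0.01],[0,0,0],-1],
  [[0,0,-0.01],[0,0,0],-1],
  [[0,0,-0.01],[0,0,0],-1],
  [[0,0,-0.01],[0,0,0],-1],
  [[0,0,-0.007],[0,0,0],-1],
  [[0,0,-0.005],[0,0,0],-1],
  [[0,0,0],[0,0,0],-1],
])

```text
t: 8.97
ee_pos: [530.9, -249.9, 243.1]
orientation: [-3.141, 0.007, 0.003]
ft_force: [-1.0, 0.1, -1.0]
width: 13.9
grasp_force: 30.0
```

```bash
python3 eye.py; python3 -c "
from workcell import sensors as s;o=s.get_obs();print(o['ft_force'],o['moment'])"
```

```text
[ 530.92499705 -249.85424177  243.1080981 ]
eye [ 588.91348377 -250.48165653  228.63809794]
[-0.31965557 -0.2140195  -1.25394505] [ 0.0114946  -0.02545941 -0.01265319]
```

Call:
servo_tool([
  [[0,0,-0.003],[0,0,0],-1],
  [[0,0,-0.003],[0,0,0],-1],
  [[0,0,-0.002],[0,0,0],-1],
  [[0,0,-0.001],[0,0,0],-1],
  [[0,0,0],[0,0,0],-1],
  [[0,0,0],[0,0,0],-1],
  [[0,0,0],[0,0,0],-1],
  [[0,0,0],[0,0,0],-1],
])

```text
t: 9.68
ee_pos: [531.6, -250.2, 235.9]
orientation: [3.141, -0.007, 0.0]
ft_force: [-0.5, 0.0, -0.7]
width: 13.7
grasp_force: 30.0
```

Call:
servo_tool([
  [[0,0,-0.002],[0,0,0],-1],
  [[0,0,0],[0,0,0],-1],
  [[0,0,0],[0,0,0],1],
  [[0,0,0],[0,0,0],1],
  [[0,0,0],[0,0,0],1],
  [[0,0,0],[0,0,0],1],
  [[0,0,0],[0,0,0],1],
  [[0,0,0],[0,0,0],1],
])

```text
t: 10.35
ee_pos: [531.6, -250.2, 233.8]
orientation: [3.141, -0.007, 0.0]
ft_force: [-0.8, 0.4, -0.0]
width: 50.2
grasp_force: 0.0
```

Call:
servo_tool([
  [[0,0,0],[0,0,0],1],
  [[0,0,0],[0,0,0],1],
  [[0,0,0],[0,0,0],1],
  [[0,0,0],[0,0,0],1],
  [[0,0,0],[0,0,0],1],
  [[0,0,0],[0,0,0],1],
  [[0,0,0],[0,0,0],1],
  [[0,0,0],[0,0,0],1],
])

```text
t: 11.02
ee_pos: [531.5, -250.1, 233.7]
orientation: [-3.142, 0.007, 0.0]
ft_force: [-0.1, -0.7, -0.2]
width: 88.1
grasp_force: 0.0
```

Run:
```python
from h import *
im=grab("side");c=im["color"]
w=grab("wrist")["color"]
a=cv2.resize(c[190:330,290:440],None,fx=3,fy=3,interpolation=2)
cv2.imwrite("pics/h1.png",np.hstack([a,cv2.resize(w,(350,420))[:,:]]))
```

```text
(no output)
```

View pics/h1.png

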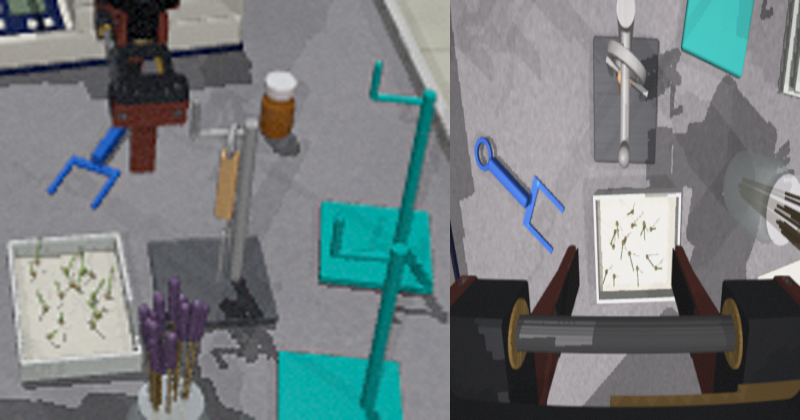

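The lifter hangs by its eye on the steel arm (left panel, eye ~(235,140), handle (228,185)), close to the post. I'll retreat upward and measure the eye position.

Call:
servo_tool([
  [[0,0,0.01],[0,0,0],1],
  [[0,0,0.02],[0,0,0],1],
  [[0,0,0.02],[0,0,0],1],
  [[0,0,0.02],[0,0,0],1],
  [[0,0,0],[0,0,0],1],
  [[0,0,0],[0,0,0],1],
  [[0,0,0],[0,0,0],1],
  [[0,0,0],[0,0,0],1],
])

```text
t: 11.78
ee_pos: [530.9, -249.9, 302.5]
orientation: [-3.141, 0.007, 0.003]
ft_force: [-0.8, -0.6, 0.3]
width: 88.0
grasp_force: 0.0
```

Run:
```python
from h import *
im=grab("wrist");P=im["P"];Q=P.reshape(-1,3);Q=Q[~np.isnan(Q[:,0])]
s=grab("side")["P"].reshape(-1,3);s=s[~np.isnan(s[:,0])]
for Q in(Q,s):
  for z0,z1 in((217,235),(190,205),(170,190),(120,160),(30,100)):
    q=Q[(Q[:,0]>570)&(Q[:,0]<680)&(Q[:,1]>-300)&(Q[:,1]<-200)&(Q[:,2]>z0)&(Q[:,2]<z1)]
    if len(q):print(z0,z1,len(q),np.median(q,0).round(),q.min(0).round(),q.max(0).round())
cv2.imwrite("pics/w3.png",im["color"][0:220,200:440])
# hook-area picture
```

```text
217 235 757 [ 640. -252.  221.] [ 591. -261.  217.] [ 651. -244.  234.]
190 205 126 [ 628. -256.  195.] [ 618. -269.  190.] [ 642. -236.  205.]
170 190 93 [ 625. -246.  184.] [ 618. -260.  173.] [ 642. -243.  190.]
120 160 21 [ 620. -245.  144.] [ 619. -258.  120.] [ 642. -242.  158.]
30 100 119 [ 635. -241.   78.] [ 618. -280.   37.] [ 643. -222.  100.]
217 235 47 [ 631. -251.  221.] [ 585. -261.  217.] [ 649. -242.  233.]
190 205 27 [ 640. -256.  197.] [ 618. -269.  190.] [ 650. -241.  204.]
170 190 67 [ 631. -255.  180.] [ 616. -261.  170.] [ 650. -241.  190.]
120 160 109 [ 631. -255.  140.] [ 615. -259.  120.] [ 651. -245.  160.]
30 100 104 [ 641. -256.   67.] [ 618. -280.   31.] [ 650. -223.  100.]
```

View pics/w3.png

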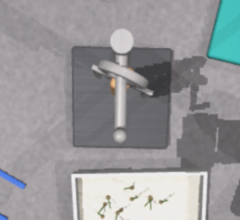

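The ring sits over the arm beside the post at about (627,-252,202), about 20 mm from the seat, and hangs free. Now to the hood bar, turning +94° so the fingers close across it.

Call:
servo_tool([
  [[-0.0045,0.0275,0.004],[0,0,5.9],1],
  [[-0.0045,0.0275,0.004],[0,0,5.9],0],
  [[-0.0045,0.0275,0],[0,0,5.9],-0.1],
  [[-0.0045,0.0275,0],[0,0,5.9],-0.1],
  [[-0.0045,0.0275,0],[0,0,5.9],-0.1],
  [[-0.0045,0.0275,0],[0,0,5.9],-0.1],
  [[-0.0045,0.0275,0],[0,0,5.9],-0.1],
  [[-0.0045,0.0275,0],[0,0,5.9],-0.1],
])

```text
t: 12.55
ee_pos: [494.8, -28.9, 311.0]
orientation: [-2.878, -1.258, 0.002]
ft_force: [-0.7, 0.2, 0.5]
width: 44.5
grasp_force: 0.0
```

Call:
servo_tool([
  [[-0.0045,0.0275,0],[0,0,5.9],-0.1],
  [[-0.0045,0.0275,0],[0,0,5.9],-0.1],
  [[-0.0045,0.0275,0],[0,0,5.9],-0.1],
  [[-0.0045,0.0275,0],[0,0,5.9],-0.1],
  [[-0.0045,0.0275,0],[0,0,5.9],-0.1],
  [[-0.0045,0.0275,0],[0,0,5.9],-0.1],
  [[-0.0045,0.0275,0],[0,0,5.9],-0.1],
  [[0,0.01,0],[0,0,5.9],-0.1],
])

```text
t: 13.22
ee_pos: [463.0, 174.9, 311.0]
orientation: [-2.131, -2.306, 0.001]
ft_force: [-0.4, 0.4, 0.2]
width: 39.5
grasp_force: 0.0
```

Call:
servo_tool([
  [[0,0,0],[0,0,0],-0.1],
  [[0,0,0],[0,0,0],-0.1],
  [[0,0,0],[0,0,0],-0.1],
  [[0,0,0],[0,0,0],-0.1],
  [[0,0,0],[0,0,0],-0.1],
  [[0,0,0],[0,0,0],-0.1],
  [[0,0,0],[0,0,0],-0.1],
  [[0,0,0],[0,0,0],-0.1],
])

```text
t: 13.88
ee_pos: [464.1, 172.0, 311.7]
orientation: [2.141, 2.299, 0.0]
ft_force: [0.0, 0.1, 0.1]
width: 39.7
grasp_force: 0.0
```

Run:
```python
from h import *
im=grab("wrist");P=im["P"];o=im["obs"];y=R.from_rotvec(o["orientation"]).as_matrix()[:,1]
print(o["ee_pos"],np.degrees(np.arctan2(y[1],y[0])),o["width"]);cv2.imwrite("pics/w4.png",im["color"])
Q=P.reshape(-1,3);Q=Q[~np.isnan(Q[:,0])]
q=Q[(Q[:,0]>430)&(Q[:,0]<490)&(Q[:,1]>150)&(Q[:,1]<320)&(Q[:,2]>120)&(Q[:,2]<150)]
print(len(q),np.median(q,0),q.min(0),q.max(0))
t=q[q[:,2]>np.percentile(q[:,2],70)]
for a in range(170,310,10):
    k=q[(q[:,1]>=a)&(q[:,1]<a+10)&(q[:,2]>138)]
    if len(k):print(a,len(k),np.median(k,0).round(1),k[:,0].min().round(1),k[:,0].max().round(1))
```

```text
[464.14182601 171.99541092 311.74325863] 4.0766812745924295 39.66005363320273
2845 [462.0755673  247.40170977 142.3451011 ] [448.87815211 168.62923173 129.92093727] [489.99508582 302.09246094 146.79292172]
170 326 [475.  175.4 144.2] 458.1 489.9
180 194 [466.2 182.8 141.7] 457.4 489.9
190 135 [462.7 194.8 141.6] 456.8 468.5
200 142 [461.9 204.8 141.6] 456.2 467.9
210 140 [461.2 215.  141.5] 455.5 467.1
220 137 [460.2 225.  141.6] 454.0 466.4
230 144 [459.  235.  141.5] 453.2 464.7
240 152 [458.4 245.  141.6] 452.6 464.0
250 152 [457.6 255.1 141.6] 451.9 463.2
260 157 [456.7 265.  141.6] 450.5 462.5
270 167 [455.6 274.9 141.7] 449.7 461.8
280 270 [458.2 287.7 142.2] 449.1 489.4
290 549 [471.6 294.7 144.4] 448.9 489.9
300 42 [482.3 301.  143.6] 469.7 490.0
```

View pics/w4.png

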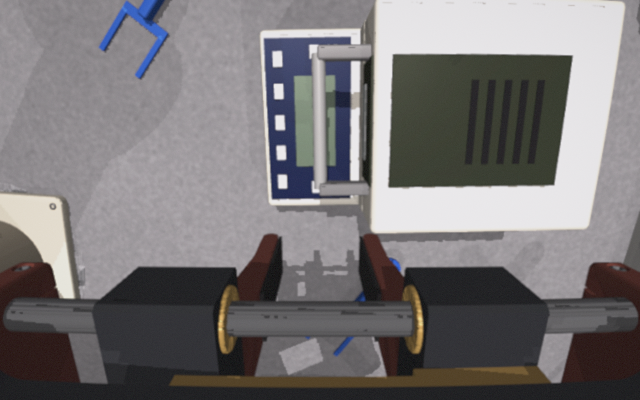

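The bar spans (320,55)–(320,190) in the wrist view, with its centre at (459.3,234.5), top z 142 and yaw 5.1°, which fits the sizes given. Moving over it and descending.

Call:
servo_tool([
  [[-0.0015,0.02,0],[0,0,0.5],-0.1],
  [[-0.0015,0.021,0],[0,0,0.5],-0.1],
  [[-0.0015,0.021,-0.01],[0,0,0],-0.1],
  [[0,0,-0.025],[0,0,0],-0.1],
  [[0,0,-0.03],[0,0,0],-0.1],
  [[0,0,-0.03],[0,0,0],-0.1],
  [[0,0,-0.02],[0,0,0],-0.1],
  [[0,0,0],[0,0,0],-0.1],
])

```text
t: 14.6
ee_pos: [457.1, 233.2, 192.9]
orientation: [-2.118, -2.317, 0.011]
ft_force: [0.6, -0.2, 0.5]
width: 39.6
grasp_force: 0.0
```

Call:
servo_tool([
  [[0,0,0],[0,0,0],-0.1],
  [[0,0,0],[0,0,0],-0.1],
  [[0,0,0],[0,0,0],-0.1],
  [[0,0,0],[0,0,0],-0.1],
  [[0,0,0],[0,0,0],-0.1],
  [[0,0,0],[0,0,0],-0.1],
  [[0,0,0],[0,0,0],-0.1],
  [[0,0,0],[0,0,0],-0.1],
])

```text
t: 15.27
ee_pos: [459.6, 234.4, 196.9]
orientation: [2.12, 2.318, 0.001]
ft_force: [0.9, 0.3, -1.2]
width: 39.4
grasp_force: 0.0
```

Position is right. Down 57 mm, then close.

Call:
servo_tool([
  [[0,0,-0.015],[0,0,0],-0.1],
  [[0,0,-0.015],[0,0,0],-0.1],
  [[0,0,-0.012],[0,0,0],-0.1],
  [[0,0,-0.01],[0,0,0],-0.1],
  [[0,0,-0.005],[0,0,0],-0.1],
  [[0,0,0],[0,0,0],-0.1],
  [[0,0,0],[0,0,0],-0.1],
  [[0,0,0],[0,0,0],-0.1],
])

```text
t: 15.93
ee_pos: [459.9, 234.5, 140.2]
orientation: [2.12, 2.318, 0.001]
ft_force: [0.2, 0.2, 0.1]
width: 39.3
grasp_force: 0.0
```

Call:
servo_tool([
  [[0,0,0],[0,0,0],-1],
  [[0,0,0],[0,0,0],-1],
  [[0,0,0],[0,0,0],-1],
  [[0,0,0],[0,0,0],-1],
  [[0,0,0],[0,0,0],-1],
  [[0,0,0],[0,0,0],-1],
  [[0,0,0],[0,0,0],-1],
  [[0,0,0],[0,0,0],-1],
])

```text
t: 16.6
ee_pos: [458.7, 234.2, 139.8]
orientation: [-2.119, -2.318, 0.002]
ft_force: [-4.2, -0.0, 5.9]
width: 11.0
grasp_force: 30.0
```

```bash
python3 -c "
import numpy as np
r=np.hypot(255,45);a0=np.arctan2(45,255);p=a0+np.radians(np.linspace(0,40,25))
x=-r*np.cos(p);z=r*np.sin(p)
print([[round(v,4) for v in (dx*.996/1e3,dx*.089/1e3,dz/1e3)] for dx,dz in zip(np.diff(x),np.diff(z))])"
```

```text
[[np.float64(0.0014), np.float64(0.0001), np.float64(0.0074)], [np.float64(0.0016), np.float64(0.0001), np.float64(0.0074)], [np.float64(0.0018), np.float64(0.0002), np.float64(0.0073)], [np.float64(0.002), np.float64(0.0002), np.float64(0.0072)], [np.float64(0.0023), np.float64(0.0002), np.float64(0.0072)], [np.float64(0.0025), np.float64(0.0002), np.float64(0.0071)], [np.float64(0.0027), np.float64(0.0002), np.float64(0.007)], [np.float64(0.0029), np.float64(0.0003), np.float64(0.007)], [np.float64(0.0031), np.float64(0.0003), np.float64(0.0069)], [np.float64(0.0033), np.float64(0.0003), np.float64(0.0068)], [np.float64(0.0035), np.float64(0.0003), np.float64(0.0067)], [np.float64(0.0037), np.float64(0.0003), np.float64(0.0066)], [np.float64(0.0038), np.float64(0.0003), np.float64(0.0065)], [np.float64(0.004), np.float64(0.0004), np.float64(0.0064)], [np.float64(0.0042), np.float64(0.0004), np.float64(0.0062)], [np.float64(0.0044), np.float64(0.0004), np.float64(0.0061)], [np.float64(0.0046), np.float64(0.0004), np.float64(0.006)], [np.float64(0.0047), np.float64(0.0004), np.float64(0.0058)], [np.float64(0.0049), np.float64(0.0004), np.float64(0.0057)], [np.float64(0.0051), np.float64(0.0005), np.float64(0.0056)], [np.float64(0.0052), np.float64(0.0005), np.float64(0.0054)], [np.float64(0.0054), np.float64(0.0005), np.float64(0.0052)], [np.float64(0.0055), np.float64(0.0005), np.float64(0.0051)], [np.float64(0.0057), np.float64(0.0005), np.float64(0.0049)]]
```

Call:
servo_tool([
  [[0.0014,0.0001,0.0074],[0,0,0],-1],
  [[0.0016,0.0001,0.0074],[0,0,0],-1],
  [[0.0018,0.0002,0.0073],[0,0,0],-1],
  [[0.002,0.0002,0.0072],[0,0,0],-1],
  [[0.0023,0.0002,0.0072],[0,0,0],-1],
  [[0.0025,0.0002,0.0071],[0,0,0],-1],
  [[0.0027,0.0002,0.007],[0,0,0],-1],
  [[0.0029,0.0003,0.007],[0,0,0],-1],
])

```text
t: 17.27
ee_pos: [475.6, 235.6, 197.9]
orientation: [-2.119, -2.317, 0.004]
ft_force: [-6.0, 0.8, -2.1]
width: 11.3
grasp_force: 30.0
```

Call:
servo_tool([
  [[0.0031,0.0003,0.0069],[0,0,0],-1],
  [[0.0033,0.0003,0.0068],[0,0,0],-1],
  [[0.0035,0.0003,0.0067],[0,0,0],-1],
  [[0.0037,0.0003,0.0066],[0,0,0],-1],
  [[0.0038,0.0003,0.0065],[0,0,0],-1],
  [[0.004,0.0004,0.0064],[0,0,0],-1],
  [[0.0042,0.0004,0.0062],[0,0,0],-1],
  [[0.0044,0.0004,0.0061],[0,0,0],-1],
])

```text
t: 17.93
ee_pos: [504.7, 238.1, 250.2]
orientation: [-2.118, -2.316, 0.006]
ft_force: [-11.3, 1.0, 5.2]
width: 11.0
grasp_force: 30.0
```

Call:
servo_tool([
  [[0.0046,0.0004,0.006],[0,0,0],-1],
  [[0.0047,0.0004,0.0058],[0,0,0],-1],
  [[0.0049,0.0004,0.0057],[0,0,0],-1],
  [[0.0051,0.0005,0.0056],[0,0,0],-1],
  [[0.0052,0.0005,0.0054],[0,0,0],-1],
  [[0.0054,0.0005,0.0052],[0,0,0],-1],
  [[0.0055,0.0005,0.0051],[0,0,0],-1],
  [[0.0057,0.0005,0.0049],[0,0,0],-1],
])

```text
t: 18.6
ee_pos: [545.5, 241.7, 295.5]
orientation: [-2.118, -2.316, 0.007]
ft_force: [-14.0, -2.3, 13.6]
width: 10.6
grasp_force: 30.0
```

Call:
servo_tool([
  [[0,0,0],[0,0,0],-1],
  [[0,0,0],[0,0,0],-1],
  [[0,0,0],[0,0,0],-1],
  [[0,0,0],[0,0,0],-1],
  [[0,0,0],[0,0,0],-1],
  [[0,0,0],[0,0,0],-1],
  [[0,0,0],[0,0,0],-1],
  [[0,0,0],[0,0,0],-1],
])

```text
t: 19.27
ee_pos: [545.9, 241.7, 295.7]
orientation: [-2.119, -2.317, 0.005]
ft_force: [-15.0, -2.4, 14.6]
width: 11.5
grasp_force: 30.0
```

Run:
```python
from h import *
s=grab("side");S=s["P"];w=grab("wrist")
cv2.imwrite("pics/fin.png",np.hstack([cv2.resize(s["color"][110:330,240:440],(400,440)),cv2.resize(w["color"],(400,440))]))
yaw=np.radians(5.1);ex=np.array([np.cos(yaw),np.sin(yaw)]);ey=np.array([-ex[1],ex[0]])
bar=np.array([459.3,234.5]);
for n,P in(("s",S),("w",w["P"]),("t",grab("top")["P"])):
    Q=P.reshape(-1,3);Q=Q[~np.isnan(Q[:,0])]
    X=(Q[:,:2]-bar)@ex-255;Y=(Q[:,:2]-bar)@ey;Z=Q[:,2]-92
    th=np.radians(40);xr=X*np.cos(th)-Z*np.sin(th);zr=X*np.sin(th)+Z*np.cos(th)  # undo 40deg
    m=(abs(Y)<95)&(xr>-205)&(xr<-15)&(abs(zr-68)<25)
    if m.sum()>50:
        k=np.polyfit(xr[m],zr[m],1);print(n,m.sum(),"top angle est",40-np.degrees(np.arctan(k[0])),"zr med",np.median(zr[m]))
Q=S.reshape(-1,3);q=Q[(Q[:,0]>570)&(Q[:,0]<640)&(abs(Q[:,1]+251)<40)&(Q[:,2]>120)&(Q[:,2]<160)];print("lifter",np.median(q,0),q.min(0))
```

```text
s 601 top angle est 39.71975937367849 zr med 69.96391328154814
w 26326 top angle est 39.695787827655906 zr med 67.55701409648111
t 2157 top angle est 39.597980574087586 zr med 68.22023291300194
lifter [ 626.27018996 -253.63795603  139.88117616] [ 616.25597216 -259.73554472  120.83230345]
```

View pics/fin.png

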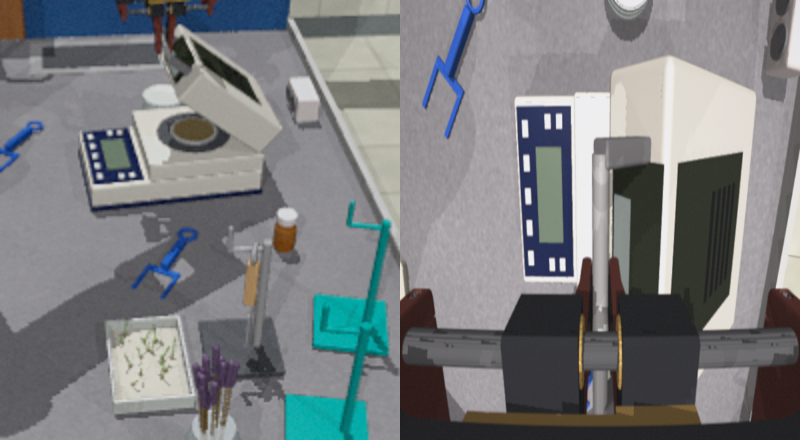

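The hood is held at 39.7° (bar in the fingers at (600,345) in the right panel), and the lifter hangs still at (252,270) in the left panel. Forces are steady, so I'm handing in.

```bash
python3 -c "
from workcell import sensors,close_job
print(sensors.get_obs()['qvel'].round(3));print(close_job())"
```

```text
[-0.     0.001 -0.001 -0.001 -0.001  0.002]
the job is handed in; nothing more can be done
None
```

I handed in the job with the lifter hanging free by its eye on the steel hook, about 20 mm from the seat point, and the gripper holding the hood steady at about 39.7°; the judge's verdict was not shown.

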